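Slide a setter tray up the kiln loading ramp onto its sprung stop

TASK

Push the white setter tray with its two clay birds from the bench in between the ramp's guide rails and on up the ramp, sliding it and never lifting it, until it bears squarely on the sprung buffer strip in front of the fire brick. Feel for the strip: press it in a few millimetres, gently and never down to its hard end, then let go and leave the tray resting against it. Keep the birds standing in the tray, and do not disturb the jar, the brush pot and the plaster mould.

Things in the scene. Friction and masses are not known exactly. Their poses are not given: they have to be found in the camera images.
- tray: white ceramic setter tray, open box 120 long (x), 110 wide (y), 30 high, walls and floor 8 thick, about 0.45 kg, loose. Origin: centre of its underside; +x is its front, which goes up the ramp first. It stands on the bench before the ramp's toe, up to 12 degrees and 6 mm off line. Friction holds it on the slope. Sliding it up takes 5 to 20 N (weight, rails), steady over the last stretch.
- tray_front (a point): middle of the lower front edge of the tray (60 mm along its +x)
- tray_rear (a point): middle of the lower rear edge of the tray (60 mm along its -x); push on the rear wall, 30 mm high
- ramp: fixed wooden ramp, 320 long, 156 wide, rising at 8 degrees from the bench top. Origin: middle of its toe, at bench height; x is level and points uphill, z vertical. Wooden guide rails 18 high on both sides, inner faces 120 apart; at the toe two slanting lead-in blocks 20 high widen the mouth to about 155 at 55 mm before the toe.
- stop: fixed fire brick across the ramp near the top, 118 wide, 47 high; downhill face 235 to 275 mm from the toe. Origin: middle of that face, within 4 mm of ramp height; x points up the slope into the brick, z square to it. Before it is a sprung wooden buffer strip, 100 by 30 high, its face 14 to 44 mm downhill of the brick's: differs by run, NOT in this pose. It gives 8 mm at 2.5 N/mm, then is solid.
- bird0: small fired-clay bird, 34 by 26 foot, 46 high, 60 g, standing loose in the tray. Origin: centre of its underside, z up its body.
- bird1: the second bird, the same as the first
- jar: bystander: amber glass jar, 64 across, 85 high, beside the ramp. Origin: centre of its underside
- brush_pot: bystander: green glass pot with brushes, 72 across, 85 high, about 210 high with the brushes, beside the ramp. Origin: centre of its underside
- mould: bystander: round white plaster mould, 76 across, 44 high, beside the ramp. Origin: centre of its underside
Mind the look-alikes: they are no part of the job. Leave any blue look-alike of the bird0 alone.

How it is judged:
On the way, in this order (a step that is already met when the one before it is completed fails the run):
1. the whole tray has been slid in between the rails onto the slope (height (world z) of tray_rear above 0.004 m and angle between the x axis of tray and the x axis of stop, either way round below 0.08 rad), for 0.1 s.
2. the tray bears on the stop's buffer strip with more than 2.5 N (contact force between tray and stop above 2.5 N), for 0.2 s.
At the end, for the whole second after the job is handed in: The tray rests still on the slope between the rails, bearing on the stop's buffer strip (more than 0.3 N), within 12 mm of the ramp's midline and square to the strip within 2 degrees, both birds standing in it (within 20 degrees of upright) (contact force between tray and stop above 0.3 N and angle between the x axis of tray and the x axis of stop, either way round below 0.035 rad and y of tray_front in the frame of stop between -0.012 and 0.012 m and z of tray in the frame of stop below 0.012 m and linear speed of tray below 0.01 m/s and angle between each of bird0, bird1's own z axis and vertical below 0.35 rad and distance between each of bird0, bird1 and tray below 0.075 m); the robot touches nothing.
It fails at once if the tray presses on the stop with more than 17 N (the strip nearly driven to its hard end) (contact force between tray and stop above 17 N).
It fails at once if the robot pushes or grips the tray with more than 40 N (contact force between the arm and tray above 40 N).
It fails at once if the tray is lifted off the bench or ramp by more than about 3 cm (z of tray in the frame of stop above 0.05 m).
It fails at once if a bird is knocked over (angle between any of bird0, bird1's own z axis and vertical above 0.7 rad).
It fails at once if the jar, the brush pot or the mould is moved by more than 15 mm (distance of any of jar, brush_pot, mould from where it was at the start of the episode above 0.015 m).
It also fails if it takes over 69 s, if anything falls off the work surface, if the arm or the gripper's body presses on something with over 40 N, if the wrist force passes 120 N, or if a joint passes its speed limit or range.

ROBOT

A 7-joint arm with a two-finger parallel gripper is mounted at the origin on the work surface. World frame = base frame: x ahead of the robot, y to its left, z up, the work surface at z = 0. Lengths are in m, angles in rad, forces in N, time in s.
With the tool pointing down it reaches from about 0.4 to 0.875 m from the base axis. Payload 19.3 kg.
Tool frame: the origin (TCP) lies at the very end of the fingers, on their centre line; the grasp point (between the pads) lies 19 mm behind it; z points along the fingers, y is the line along which they close (so a half turn about z gives the same grasp; the last joint's range is limited). The gripper opens to 85 mm and grips with 20 to 120 N. Pads are 22 mm wide; open, the fingers measure 114 mm over their backs; the gripper's body (76 mm by 85 mm) begins 54 mm behind the grasp point. The pads swing forward as they close: fully open they stand 13 mm farther back than shut.
Start: joints at [1.054, 0.521, -0.036, 1.599, 0.021, 1.021, -0.113], TCP at [0.27, -0.564, 0.231] pointing down, gripper open.
Joint ranges: [-2.91, 2.91], [-0.3, 2.13], [-1.5, 1.42], [0.17, 2.43], [-1.26, 4.41], [0.16, 1.93], [-2.52, 2.52]. Speed limits (rad/s): [1.89, 1.89, 2.39, 2.39, 3.01, 3.01, 3.01].

INTERFACE

Orientations are given as [roll, pitch, yaw] about the fixed x, y, z axes, in that order (R = Rz(yaw) Ry(pitch) Rx(roll)).
In Python, from workcell import monitor, optics, job_done gives the robot as it stands.
- The arm moves only by the shell command python3 -m handwheel 'ROWS' [FORCE]. ROWS is JSON, a list of rows, each an object of numbers: "dx", "dy", "dz": the shift along the tool's x, y, z in cm; "wx", "wy", "wz": the turn, a rotation vector about the tool's x, y, z in rad; "claw": the opening in per cent of the stroke, from 0 (shut) to 100 (fully open). A call has 1 to 8 rows; each row shifts and turns the commanded pose from where the row before left it, along the tool's axes as they then stand; what a row does not reach is not made up. A row lasts 1/8 s, in which the tool goes at most 62.5 mm and 10.7 degrees, less where a joint would pass 70% of its speed; a pose out of reach is approached as far as the arm can. A call with a gripper value outside its range is refused whole. The fingers move at their own pace and stop on an object; FORCE is the grip in N (left out, the last holds). Time passes only in rows, so rows that do not move let the fingers close. It gives the time, the measured TCP pose, the force, the opening and the grip force at its end, in the units of the state.
- monitor.observe(): the state, without advancing time (a new reading comes with each control period).
- optics.grab_frame(name): name is "scene" or "top" or "wrist"; returns a dict with "frame" (384x512x3 uint8, blue, green, red), "fovy" (degrees; the focal length in pixels is half the picture's height over the tangent of half this angle, whatever the lens; pixels are square), "cx", "cy" (the principal point, pixels), "k1" (the pictures are not rectified: a ray, as slopes to the right and down, at radius r is drawn at 1 + k1 r^2 times it, then the intrinsics apply), "R" (3x3) and "t" (3): a world point X has camera coordinates R X + t. Camera axes: x right, y down, z forward; pixel columns grow to the right and rows downward; lengths in m; the calibration is good to about 2 mm. A picture is of the moment at which its call begins. There is no depth.
- job_done(): hands the job in; it is judged then, once.
Trained networks look in the newest picture that a camera, given by its name, has taken for a name from the list of things; names that differ only in an ending like _2 or _b are one class to them, and where a whole thing is asked for, a point or a joint stands for the part that bears it (a point fixed in the world has none). Each returns a list of dicts, best first, with "p" (0 to 1); they miss things now and then, are a little off and sometimes report something else, mostly with a low value. They report only what shows in the picture. A call takes as long as a camera call. They do not tell look-alikes from the thing itself.
- optics.masks_of(name, camera): "region" (384x512 bool, what is visible of it) and "rect" ([left, top, width, height] in pixels, round what is visible of it).
The state is a dict: "clock": time; "qpos": joint angles; "qd": joint speeds; "joint_efforts": joint torques, N m; "position": TCP position; "tool_rot": TCP orientation; "force": force on the tool from outside, world axes, zero at the start; "moment": the same for the moment, N m; "grip_width": finger opening in m; "finger_force": force on a finger pad.
Only numpy, scipy, OpenCV 4.12 (cv2) and the standard library are available. Lean on these libraries where they do the work, as an engineer would, in place of code of your own. Each camera call takes 0.05 s, during which the arm holds its last target. There are 200 camera calls.

## Working session

There is one attempt and no reset: what is moved stays moved. The work goes in short steps, Python scripts to look and compute and a shell command to move; the robot and the scene stay as the last step left them, time stands still between calls to the robot, and variables do not carry over. Pictures are saved under pics/ and viewed, at most 10 in all, crops included, and the job is handed in when it is done.

```bash
mkdir -p pics; ls; cat > h.py <<'E'
import numpy as np,cv2
from workcell import monitor,optics,job_done
def grab(n):
    f=optics.grab_frame(n); return f
def ray(f,u,v):
    F=192/np.tan(np.radians(f["fovy"])/2)
    d=np.array([(u-f["cx"])/F,(v-f["cy"])/F]); s=d.copy()
    for _ in range(30): s=d/(1+f["k1"]*(s@s))
    R=np.array(f["R"]);t=np.array(f["t"])
    return -R.T@t, R.T@np.array([s[0],s[1],1.])
def atz(f,u,v,z):
    o,d=ray(f,u,v); return o+d*(z-o[2])/d[2]
def proj(f,X):
    F=192/np.tan(np.radians(f["fovy"])/2)
    c=np.array(f["R"])@np.array(X)+np.array(f["t"]); s=c[:2]/c[2]; s=s*(1+f["k1"]*(s@s))
    return s*F+[f["cx"],f["cy"]]
E
python3 - <<'E'
from h import *
print(monitor.observe())
fs=[]
for n in ["scene","top"]:
    f=grab(n); cv2.imwrite(f"pics/{n}0.png",f["frame"]); 
    o,d=ray(f,f["cx"],f["cy"]); print(n,o,d,f["fovy"],f["k1"])
    for k in ["tray","ramp","stop","bird0","jar","brush_pot","mould"]:
        for m in optics.masks_of(k,n)[:3]:
            ys,xs=np.nonzero(m["region"]); print(k,round(m["p"],2),m["rect"],xs.mean().round(1),ys.mean().round(1))
    fs.append(f["frame"])
E
```

```text
pics
{'clock': 0.0, 'qpos': array([ 1.05380973,  0.52199554, -0.03633166,  1.59997903,  0.02119923,
        1.02109266, -0.11282764]), 'qd': array([-0.00017855,  0.00036193,  0.00028422,  0.00025198, -0.00098537,
        0.00071962,  0.00178808]), 'joint_efforts': array([-1.07495322e-03, -9.27126002e+01,  1.97923064e+00, -3.69926977e+01,
        1.76764122e-02,  8.27162003e-03, -7.87523902e-06]), 'position': array([ 0.26987529, -0.56337478,  0.23074757]), 'tool_rot': array([-3.14050555e+00,  7.42052610e-05,  4.46751795e-01]), 'force': array([0.21427557, 0.35824008, 0.37202005]), 'moment': array([-0.02639868, -0.02450837, -0.06703834]), 'finger_force': 0.0, 'grip_width': 0.0854474984755517}
scene [ 1.25153972 -0.13156546  0.60131863] [-0.77627464  0.15312186 -0.61151565] 51.807209307644754 -0.01044771681056189
tray 0.8 [132.9, 184.8, 52.9, 40.1] 157.6 206.7
ramp 0.86 [193.6, 164.4, 169.8, 69.6] 280.4 199.1
ramp 0.43 [154.3, 185.7, 19.6, 13.7] 164.7 190.8
stop 0.91 [311.3, 161.9, 35.3, 42.3] 331.9 182.3
bird0 0.75 [148.2, 192.8, 25.2, 17.6] 160.8 204.2
bird0 0.73 [152.8, 183.8, 20.4, 1
[... 233 characters left out ...]
 [240.4, 144.3, 26.3, 30.9] 252.6 159.1
top [0.50923775 0.01468245 0.89086381] [ 0.05358233 -0.02428332 -0.99826813] 54.132507819655125 0.03485618705515254
tray 0.77 [323.6, 199.0, 51.8, 46.4] 351.0 220.7
ramp 0.9 [146.2, 152.3, 174.9, 99.8] 228.7 201.7
ramp 0.55 [338.2, 202.1, 28.1, 14.9] 349.0 209.7
ramp 0.4 [333.7, 226.8, 24.2, 12.1] 343.5 230.5
stop 0.76 [155.2, 161.1, 37.0, 59.9] 174.3 191.7
bird0 0.73 [340.0, 201.5, 22.7, 16.6] 348.6 209.9
bird0 0.68 [384.2, 258.0, 17.6, 27.6] 393.6 270.3
bird0 0.52 [279.9, 284.5, 27.8, 16.2] 291.8 289.9
jar 0.84 [336.9, 108.6, 38.2, 33.1] 352.7 123.5
brush_pot 0.94 [257.1, 79.7, 43.1, 54.4] 274.7 110.0
mould 0.78 [226.0, 260.7, 29.4, 35.6] 242.8 279.0
```

```bash
python3 - <<'E'
import cv2
a=cv2.imread("pics/top0.png")[60:330,130:430]
cv2.imwrite("pics/top0c.png",cv2.resize(a,None,fx=2.2,fy=2.2,interpolation=cv2.INTER_CUBIC)[:600,:800])
E
```

```text
(no output)
```

View pics/scene0.png

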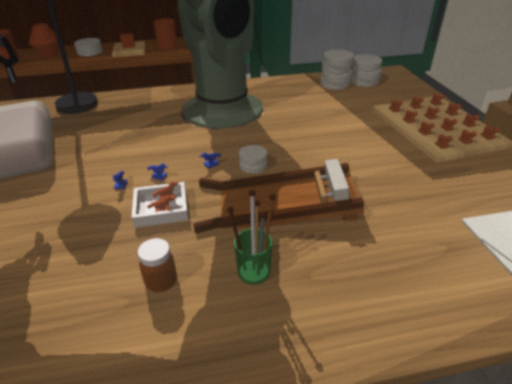

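View pics/top0c.png

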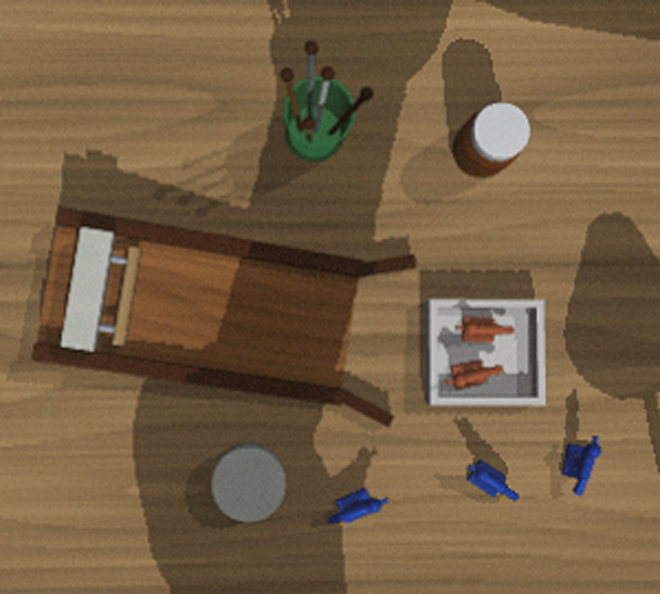

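```bash
cat > m.py <<'E'
from h import *
from scipy.optimize import least_squares
f=grab("top"); cv2.imwrite("pics/top1.png",f["frame"])
P=lambda c:np.array(c)/2.2+[130,60]-0.3
a=np.radians(8)
def rp(x,y,h=0): # ramp frame: along slope s=x, h normal
    return np.array([x*np.cos(a)-h*np.sin(a),y,x*np.sin(a)+h*np.cos(a)])
def W(p,q): c,s=np.cos(p[2]),np.sin(p[2]); return np.array([p[0]+c*q[0]-s*q[1],p[1]+s*q[0]+c*q[1],q[2]])
tc=[P(c) for c in [(428,299),(544,299),(546,405),(428,405)]]
tw=np.array([atz(f,*c,0.03) for c in tc]); print("tray corners",tw.round(4).tolist())
print("len",np.linalg.norm(tw[0]-tw[1]),np.linalg.norm(tw[1]-tw[2]))
c=tw.mean(0); print("tray c",c); 
d=(tw[0]+tw[3]-tw[1]-tw[2]); yt=np.arctan2(d[1],d[0]); print("tray yaw",yt)
brick=[(80,230),(113,232),(97,352),(62,347)]
toe=[(358,277),(345,388)]
def res(p):
    # p: toe x,y,yaw, brick face s
    r=[]
    L=1 # +y side sign resolved below
    for q,X in [((113,232),rp(p[3],SG*.059,.047)),((97,352),rp(p[3],-SG*.059,.047)),
                ((358,277),rp(0,SG*.06,.0)),((345,388),rp(0,-SG*.06,.018))]:
        r+=list(proj(f,W(p,X))-P(q))
    return r
for SG in (1,-1):
    s=least_squares(res,[c[0]+.08*np.cos(yt),c[1]+.08*np.sin(yt),yt,.25]); print(SG,s.x.round(4),s.cost,np.round(s.fun,1))
    # strip
    if s.cost<60:
      for q in [(138,249),(124,345)]:
        g=least_squares(lambda z:proj(f,W(s.x,rp(z[0],z[1],.03)))-P(q),[.2,0]); print("strip",g.x)
      cs,sn=np.cos(s.x[2]),np.sin(s.x[2]); dd=c[:2]-s.x[:2]
      print("tray in ramp",cs*dd[0]+sn*dd[1],-sn*dd[0]+cs*dd[1],np.degrees(yt-s.x[2]))
for k,q,z in [("pot",(319,120),.085),("jar",(500,132),.085),("mould",(249,483),.044)]: print(k,atz(f,*P(q),z).round(3))
E
python3 m.py
```

```text
tray corners [[0.5532, -0.154, 0.03], [0.5523, -0.2757, 0.03], [0.442, -0.2749, 0.03], [0.443, -0.152, 0.03]]
len 0.12168531893485493 0.1103483312182025
tray c [ 0.4976155  -0.21416811  0.03      ]
tray yaw 1.5633700398052353
1 [ 0.5175 -0.0726  1.3905  0.2558] 5634.341723885896 [ -7.9  53.4   9.5 -55.3  -8.8  51.    7.4 -49.8]
-1 [ 0.5204 -0.0745  1.4136  0.2585] 0.7505810923413173 [ 0.8  0.2 -0.8  0.1 -0.2 -0.2  0.2 -0.1]
strip [ 0.23451538 -0.04819299]
strip [0.2330646  0.04865701]
tray in ramp -0.1415109062559607 0.0006590769027440442 8.580145034943152
pot [ 0.728 -0.038  0.085]
jar [ 0.715 -0.217  0.085]
mould [0.367 0.034 0.044]
```

```bash
python3 -m handwheel '[{"dx":3.82,"dy":-1.41,"claw":55},{"dx":3.82,"dy":-1.41},{"dx":3.82,"dy":-1.41},{"dx":3.82,"dy":-1.41},{"dx":3.82,"dy":-1.41},{"dx":3.82,"dy":-1.41},{"dx":3.82,"dy":-1.41},{"dx":3.82,"dy":-1.41}]' && python3 -m handwheel '[{"wz":-0.18},{"wz":-0.18},{"wz":-0.18},{"wz":-0.18},{"wz":-0.18},{"wz":-0.18},{"wz":-0.037},{}]'
```

```text
schema error: expected keys dx, dy, dz, wx, wy, wz, claw
```

```bash
python3 -m handwheel '[{"dx":3.82,"dy":-1.41,"dz":0,"wx":0,"wy":0,"wz":-0.139,"claw":55}]'; python3 -c "
from h import *
s=monitor.observe();print(s['position'],s['tool_rot'],s['clock'],s['grip_width'])"
```

```text
clock: 0.98
position: [0.2965, -0.5358, 0.2311]
tool_rot: [3.141, 0.001, 0.584]
force: [1.2, 0.8, 0.2]
grip_width: 0.0698
finger_force: 0.0
[ 0.29651772 -0.53576657  0.23113044] [3.14145122e+00 1.47218320e-03 5.83720295e-01] 0.975 0.06979091137019745
```

```bash
python3 -m handwheel '[{"dx":3.98,"dy":-0.857,"dz":0,"wx":0,"wy":0,"wz":0,"claw":55},{"dx":3.98,"dy":-0.857,"dz":0,"wx":0,"wy":0,"wz":0,"claw":55},{"dx":3.98,"dy":-0.857,"dz":0,"wx":0,"wy":0,"wz":0,"claw":55},{"dx":3.98,"dy":-0.857,"dz":0,"wx":0,"wy":0,"wz":0,"claw":55},{"dx":3.98,"dy":-0.857,"dz":0,"wx":0,"wy":0,"wz":0,"claw":55},{"dx":3.98,"dy":-0.857,"dz":0,"wx":0,"wy":0,"wz":0,"claw":55},{"dx":3.98,"dy":-0.857,"dz":0,"wx":0,"wy":0,"wz":0,"claw":55}]' && python3 -m handwheel '[{"dx":0,"dy":0,"dz":2,"wx":0,"wy":0,"wz":-0.163,"claw":55},{"dx":0,"dy":0,"dz":2,"wx":0,"wy":0,"wz":-0.163,"claw":55},{"dx":0,"dy":0,"dz":2,"wx":0,"wy":0,"wz":-0.163,"claw":55},{"dx":0,"dy":0,"dz":2,"wx":0,"wy":0,"wz":-0.163,"claw":55},{"dx":0,"dy":0,"dz":2,"wx":0,"wy":0,"wz":-0.163,"claw":55},{"dx":0,"dy":0,"dz":2,"wx":0,"wy":0,"wz":-0.163,"claw":55},{"dx":0,"dy":0,"dz":0,"wx":0,"wy":0,"wz":0,"claw":55}]'
```

```text
clock: 1.85
position: [0.4982, -0.3294, 0.2314]
tool_rot: [3.141, -0.0, 0.586]
force: [0.5, -0.3, 0.7]
grip_width: 0.0469
finger_force: 0.0
clock: 2.72
position: [0.4966, -0.3302, 0.1102]
tool_rot: [-3.14, -0.002, 1.563]
force: [0.1, 0.2, -0.5]
grip_width: 0.0476
finger_force: 0.0
```

```bash
python3 -m handwheel '[{"dx":0,"dy":0,"dz":2.5,"wx":0,"wy":0,"wz":0,"claw":55},{"dx":0,"dy":0,"dz":2.5,"wx":0,"wy":0,"wz":0,"claw":55},{"dx":0,"dy":0,"dz":2.5,"wx":0,"wy":0,"wz":0,"claw":55},{"dx":0.5,"dy":0,"dz":2.3,"wx":0,"wy":0,"wz":0,"claw":55},{"dx":1.0,"dy":0,"dz":0,"wx":0,"wy":0,"wz":0,"claw":55},{"dx":1.0,"dy":0,"dz":0,"wx":0,"wy":0,"wz":0,"claw":55},{"dx":0.5,"dy":0,"dz":0,"wx":0,"wy":0,"wz":0,"claw":55},{"dx":0.5,"dy":0,"dz":0,"wx":0,"wy":0,"wz":0,"claw":55}]' && python3 -m handwheel '[{"dx":0.3,"dy":0,"dz":0,"wx":0,"wy":0,"wz":0,"claw":55},{"dx":0.3,"dy":0,"dz":0,"wx":0,"wy":0,"wz":0,"claw":55},{"dx":0.3,"dy":0,"dz":0,"wx":0,"wy":0,"wz":0,"claw":55},{"dx":0.3,"dy":0,"dz":0,"wx":0,"wy":0,"wz":0,"claw":55}]'; python3 -c "
from h import *
f=grab('top');cv2.imwrite('pics/t2.png',cv2.resize(f['frame'][130:300,150:420],None,fx=2.9,fy=2.9,interpolation=cv2.INTER_CUBIC))
p=np.array([.5204,-.0745]);s=monitor.observe();d=s['position'][:2]-p;e=1.4136
print(d@[np.cos(e),np.sin(e)],d@[-np.sin(e),np.cos(e)])"
```

```text
clock: 3.72
position: [0.498, -0.2954, 0.0141]
tool_rot: [3.141, 0.001, 1.563]
force: [-0.6, -1.1, 0.1]
grip_width: 0.0472
finger_force: 0.0
clock: 4.22
position: [0.4976, -0.2837, 0.0133]
tool_rot: [3.142, 0.0, 1.563]
force: [-0.4, -3.4, -0.2]
grip_width: 0.047
finger_force: 1.5
-0.20970274406335132 -0.010239863940502332
```

View pics/t2.png

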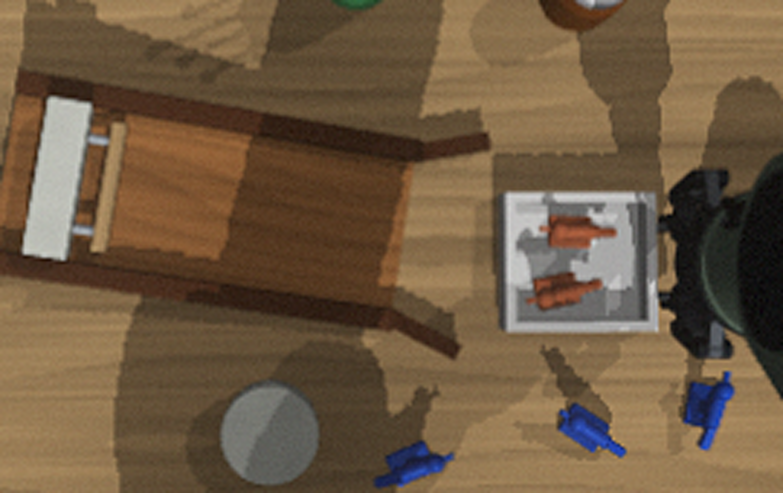

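```bash
python3 -m handwheel '[{"dx":0.87,"dy":0,"dz":0,"wx":0,"wy":0,"wz":0.019,"claw":55},{"dx":0.87,"dy":-0.015,"dz":0,"wx":0,"wy":0,"wz":0.019,"claw":55},{"dx":0.87,"dy":-0.03,"dz":0,"wx":0,"wy":0,"wz":0.019,"claw":55},{"dx":0.87,"dy":-0.047,"dz":0,"wx":0,"wy":0,"wz":0.019,"claw":55},{"dx":0.87,"dy":-0.063,"dz":0,"wx":0,"wy":0,"wz":0.019,"claw":55},{"dx":0.87,"dy":-0.08,"dz":0,"wx":0,"wy":0,"wz":0.019,"claw":55},{"dx":0.87,"dy":-0.096,"dz":0,"wx":0,"wy":0,"wz":0.018,"claw":55},{"dx":0.87,"dy":-0.112,"dz":0,"wx":0,"wy":0,"wz":0.018,"claw":55}]'; cat > r.py <<'E'
from h import *
import sys
p=np.array([.5204,-.0745]);e=1.4136
def st():
    s=monitor.observe();d=s['position'][:2]-p
    print("TCP s,l,z",d@[np.cos(e),np.sin(e)],d@[-np.sin(e),np.cos(e)],s['position'][2],"yaw rel",s['tool_rot'][2]-e,"F",s['force'].round(1))
E
python3 -c "
from r import *
f=grab('top');cv2.imwrite('pics/t3.png',cv2.resize(f['frame'][130:300,150:420],None,fx=2.9,fy=2.9,interpolation=cv2.INTER_CUBIC))
st()"
```

```text
clock: 5.28
position: [0.4984, -0.213, 0.0133]
tool_rot: [-3.142, -0.0, 1.413]
force: [-0.9, -2.7, -0.9]
grip_width: 0.0472
finger_force: 1.3
TCP s,l,z -0.13885470243772646 7.245420311022408e-05 0.013299011170782377 yaw rel -0.0008187837289364008 F [ 0.3  0.  -0.3]
```

View pics/t3.png

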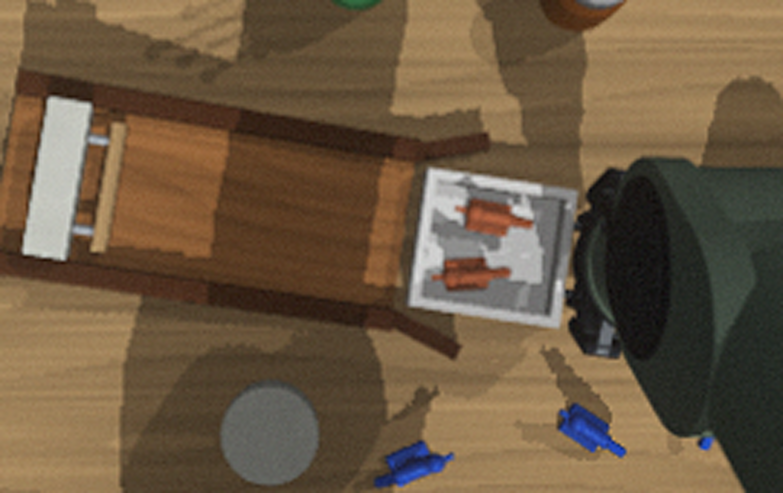

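```bash
python3 -c "
from r import *
f=grab('top')
for q in [(430,168),(410,305),(577,190),(561,327)]:
    u=np.array(q)/2.9+[150,130]-.3; X=atz(f,*u,.03)[:2]-p; print(X@[np.cos(e),np.sin(e)],X@[-np.sin(e),np.cos(e)])
st()"
```

```text
-0.010899708410774074 -0.053966696833973135
-0.010734281459863585 0.05552643223644536
-0.12902904533113238 -0.05415975361011376
-0.1311094465867286 0.0549278554940702
TCP s,l,z -0.13940689666915992 -6.103841888926985e-05 0.013328074806679427 yaw rel 0.0008125566087680003 F [ 0.4  0.3 -0.3]
```

```bash
python3 -m handwheel '[{"dx":0,"dy":0,"dz":0,"wx":0,"wy":0.08,"wz":0,"claw":55},{"dx":0,"dy":0,"dz":0,"wx":0,"wy":0.08,"wz":0,"claw":55},{"dx":0.9,"dy":0,"dz":0.145,"wx":0,"wy":0,"wz":0,"claw":55},{"dx":0.9,"dy":0,"dz":0.145,"wx":0,"wy":0,"wz":0,"claw":55},{"dx":0.9,"dy":0,"dz":0.145,"wx":0,"wy":0,"wz":0,"claw":55},{"dx":0.9,"dy":0,"dz":0.145,"wx":0,"wy":0,"wz":0,"claw":55},{"dx":0.9,"dy":0,"dz":0.145,"wx":0,"wy":0,"wz":0,"claw":55}]'; python3 -c "
from r import *
st()"
```

```text
clock: 6.25
position: [0.5057, -0.1676, 0.0134]
tool_rot: [3.142, -0.16, 1.415]
force: [0.1, -3.6, -2.2]
grip_width: 0.0472
finger_force: 1.5
TCP s,l,z -0.0942035316853705 -9.549267856440544e-05 0.01335846354861708 yaw rel 0.001106898693188807 F [ 0.1 -3.6 -2.2]
```

```bash
python3 -m handwheel '[{"dx":0.9,"dy":0,"dz":0.145,"wx":0,"wy":0,"wz":0,"claw":55},{"dx":0.9,"dy":0,"dz":0.145,"wx":0,"wy":0,"wz":0,"claw":55},{"dx":0.9,"dy":0,"dz":0.145,"wx":0,"wy":0,"wz":0,"claw":55},{"dx":0.9,"dy":0,"dz":0.145,"wx":0,"wy":0,"wz":0,"claw":55},{"dx":0.9,"dy":0,"dz":0.145,"wx":0,"wy":0,"wz":0,"claw":55},{"dx":0.9,"dy":0,"dz":0.145,"wx":0,"wy":0,"wz":0,"claw":55},{"dx":0.9,"dy":0,"dz":0.145,"wx":0,"wy":0,"wz":0,"claw":55},{"dx":0.9,"dy":0,"dz":0.145,"wx":0,"wy":0,"wz":0,"claw":55}]'; python3 -c "
from r import *
st()
f=grab('top');cv2.imwrite('pics/t4.png',cv2.resize(f['frame'][130:300,150:420],None,fx=2.9,fy=2.9,interpolation=cv2.INTER_CUBIC))"
```

```text
clock: 7.25
position: [0.517, -0.096, 0.0133]
tool_rot: [-3.142, -0.16, 1.414]
force: [-0.4, -2.9, -2.2]
grip_width: 0.0469
finger_force: 1.4
TCP s,l,z -0.021716315072635207 -2.149061270919956e-05 0.013345373847558285 yaw rel 0.0001638280787574775 F [-0.4 -2.9 -2.2]
```

View pics/t4.png

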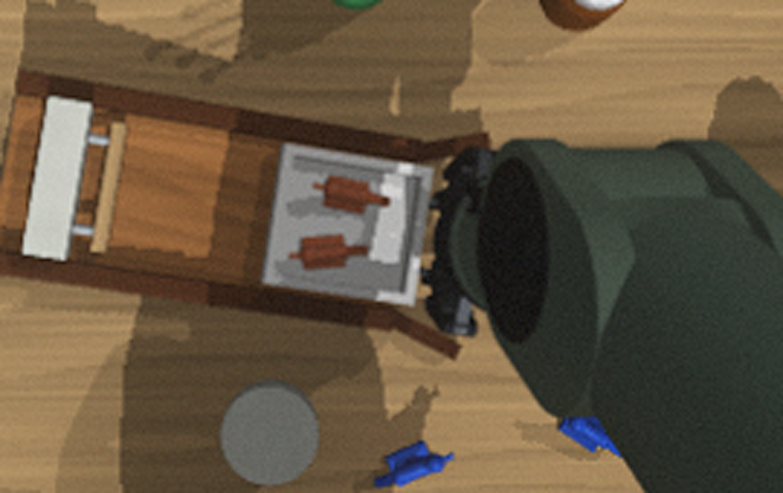

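```bash
python3 -m handwheel '[{"dx":0.9,"dy":0,"dz":0.018,"wx":0,"wy":0,"wz":0,"claw":55},{"dx":0.9,"dy":0,"dz":0.018,"wx":0,"wy":0,"wz":0,"claw":55},{"dx":0.9,"dy":0,"dz":0.018,"wx":0,"wy":0,"wz":0,"claw":55},{"dx":0.9,"dy":0,"dz":0.018,"wx":0,"wy":0,"wz":0,"claw":55},{"dx":0.9,"dy":0,"dz":0.018,"wx":0,"wy":0,"wz":0,"claw":55},{"dx":0.9,"dy":0,"dz":0.018,"wx":0,"wy":0,"wz":0,"claw":55},{"dx":0.9,"dy":0,"dz":0.018,"wx":0,"wy":0,"wz":0,"claw":55},{"dx":0.9,"dy":0,"dz":0.018,"wx":0,"wy":0,"wz":0,"claw":55}]'; python3 -c "
from r import *
st()"; python3 -m handwheel '[{"dx":0.7,"dy":0,"dz":0.014,"wx":0,"wy":0,"wz":0,"claw":55},{"dx":0.7,"dy":0,"dz":0.014,"wx":0,"wy":0,"wz":0,"claw":55},{"dx":0.7,"dy":0,"dz":0.014,"wx":0,"wy":0,"wz":0,"claw":55}]';python3 -c "
from r import *
st()
f=grab('top');cv2.imwrite('pics/t5.png',cv2.resize(f['frame'][130:270,150:360],None,fx=3.8,fy=3.8,interpolation=cv2.INTER_CUBIC))"
```

```text
clock: 8.3
position: [0.5281, -0.0256, 0.0235]
tool_rot: [-3.142, -0.16, 1.414]
force: [0.2, -2.9, -2.2]
grip_width: 0.047
finger_force: 1.5
TCP s,l,z 0.04954804486778645 2.3061065749818433e-05 0.023454396003066282 yaw rel 0.00011227074807673709 F [ 0.2 -2.9 -2.2]
clock: 8.68
position: [0.5314, -0.0052, 0.0264]
tool_rot: [-3.142, -0.16, 1.414]
force: [-0.8, -3.2, -2.2]
grip_width: 0.047
finger_force: 1.6
TCP s,l,z 0.07012290774840035 1.1182395194227251e-05 0.026354562584966604 yaw rel 2.3027026025301822e-05 F [-0.8 -3.2 -2.2]
```

View pics/t5.png

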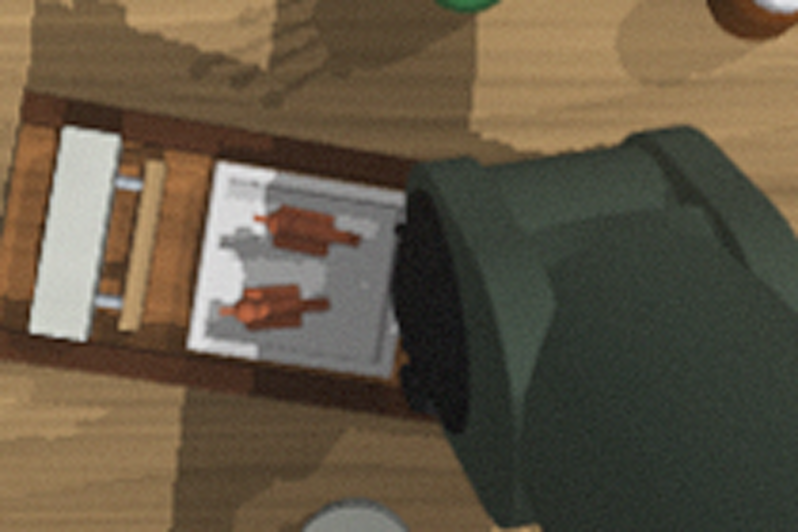

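```bash
python3 -m handwheel '[{"dx":0.5,"dy":0,"dz":0.01,"wx":0,"wy":0,"wz":0,"claw":55},{"dx":0.5,"dy":0,"dz":0.01,"wx":0,"wy":0,"wz":0,"claw":55},{"dx":0.5,"dy":0,"dz":0.01,"wx":0,"wy":0,"wz":0,"claw":55}]'; python3 -m handwheel '[{"dx":0.3,"dy":0,"dz":0.006,"wx":0,"wy":0,"wz":0,"claw":55},{"dx":0.3,"dy":0,"dz":0.006,"wx":0,"wy":0,"wz":0,"claw":55}]';  python3 -m handwheel '[{"dx":0.2,"dy":0,"dz":0.004,"wx":0,"wy":0,"wz":0,"claw":55}]';python3 -c "
from r import *
st()"
```

```text
clock: 9.1
position: [0.5338, 0.0093, 0.0285]
tool_rot: [3.142, -0.16, 1.414]
force: [-0.1, -4.6, 0.4]
grip_width: 0.0466
finger_force: 2.1
clock: 9.35
position: [0.5346, 0.015, 0.0293]
tool_rot: [-3.142, -0.16, 1.414]
force: [-1.4, -3.9, 0.0]
grip_width: 0.047
finger_force: 2.2
clock: 9.48
position: [0.5349, 0.017, 0.0295]
tool_rot: [-3.142, -0.16, 1.414]
force: [-1.2, -4.6, -0.6]
grip_width: 0.0471
finger_force: 2.2
TCP s,l,z 0.09262980866951892 -6.29319621540237e-06 0.02953019024635576 yaw rel 0.00014514869308146494 F [-1.2 -4.6 -0.6]
```

Baseline is about 4.5 N. Now I step in 1 mm rows and watch for the rise.

```bash
S() { python3 -c "
from r import *
st()" | cut -c1-200; }
python3 -m handwheel '[{"dx":0.2,"dy":0,"dz":0.004,"wx":0,"wy":0,"wz":0,"claw":55}]' | grep force; 
python3 -m handwheel '[{"dx":0.2,"dy":0,"dz":0.004,"wx":0,"wy":0,"wz":0,"claw":55}]'| grep force
python3 -m handwheel '[{"dx":0.1,"dy":0,"dz":0.002,"wx":0,"wy":0,"wz":0,"claw":55}]'| grep force
python3 -m handwheel '[{"dx":0.1,"dy":0,"dz":0.002,"wx":0,"wy":0,"wz":0,"claw":55}]'| grep force
python3 -m handwheel '[{"dx":0.1,"dy":0,"dz":0.002,"wx":0,"wy":0,"wz":0,"claw":55}]'| grep force; S
```

```text
force: [-1.5, -4.8, 0.4]
finger_force: 2.3
force: [-0.5, -4.1, 0.3]
finger_force: 2.3
force: [-0.7, -4.9, 0.8]
finger_force: 2.3
force: [-0.6, -5.2, 0.2]
finger_force: 2.9
force: [-0.6, -7.8, 0.8]
finger_force: 3.8
TCP s,l,z 0.09911702017138388 8.672373575548422e-05 0.030445543202437784 yaw rel -0.00021443364721585034 F [-0.6 -7.8  0.8]
```

```bash

python3 -m handwheel '[{"dx":0.1,"dy":0,"dz":0.002,"wx":0,"wy":0,"wz":0,"claw":55}]' | grep force; 
python3 -m handwheel '[{"dx":0.08,"dy":0,"dz":0.0016,"wx":0,"wy":0,"wz":0,"claw":55}]'| grep force
python3 -m handwheel '[{"dx":0,"dy":0,"dz":0,"wx":0,"wy":0,"wz":0,"claw":55},{"dx":0,"dy":0,"dz":0,"wx":0,"wy":0,"wz":0,"claw":55},{"dx":0,"dy":0,"dz":0,"wx":0,"wy":0,"wz":0,"claw":55}]'
```

```text
force: [-2.0, -10.4, 1.5]
finger_force: 4.7
force: [-2.7, -10.4, 1.5]
finger_force: 5.4
clock: 10.72
position: [0.5359, 0.0246, 0.0306]
tool_rot: [-3.141, -0.159, 1.413]
force: [-1.9, -10.5, 1.7]
grip_width: 0.0472
finger_force: 4.7
```

```bash

python3 -m handwheel '[{"dx":0.1,"dy":0,"dz":0.002,"wx":0,"wy":0,"wz":0,"claw":55},{"dx":0,"dy":0,"dz":0,"wx":0,"wy":0,"wz":0,"claw":55},{"dx":0,"dy":0,"dz":0,"wx":0,"wy":0,"wz":0,"claw":55},{"dx":0,"dy":0,"dz":0,"wx":0,"wy":0,"wz":0,"claw":55}]' | grep force
python3 -m handwheel '[{"dx":-0.05,"dy":0,"dz":-0.001,"wx":0,"wy":0,"wz":0,"claw":55},{"dx":-0.05,"dy":0,"dz":-0.001,"wx":0,"wy":0,"wz":0,"claw":55},{"dx":-0.05,"dy":0,"dz":-0.001,"wx":0,"wy":0,"wz":0,"claw":55},{"dx":-0.05,"dy":0,"dz":-0.001,"wx":0,"wy":0,"wz":0,"claw":55}]' | grep force
python3 -m handwheel '[{"dx":-0.05,"dy":0,"dz":-0.001,"wx":0,"wy":0,"wz":0,"claw":55},{"dx":-0.05,"dy":0,"dz":-0.001,"wx":0,"wy":0,"wz":0,"claw":55},{"dx":-0.05,"dy":0,"dz":-0.001,"wx":0,"wy":0,"wz":0,"claw":55},{"dx":-0.05,"dy":0,"dz":-0.001,"wx":0,"wy":0,"wz":0,"claw":55}]' | grep force
python3 -m handwheel '[{"dx":-0.05,"dy":0,"dz":-0.001,"wx":0,"wy":0,"wz":0,"claw":55},{"dx":-0.1,"dy":0,"dz":-0.002,"wx":0,"wy":0,"wz":0,"claw":55},{"dx":-0.1,"dy":0,"dz":-0.002,"wx":0,"wy":0,"wz":0,"claw":55},{"dx":-0.1,"dy":0,"dz":-0.002,"wx":0,"wy":0,"wz":0,"claw":55}]' | grep force
python3 -m handwheel '[{"dx":-1,"dy":0,"dz":-0.02,"wx":0,"wy":0,"wz":0,"claw":55},{"dx":-2,"dy":0,"dz":-0.04,"wx":0,"wy":0,"wz":0,"claw":55},{"dx":-2,"dy":0,"dz":-1,"wx":0,"wy":0,"wz":0,"claw":55},{"dx":-2,"dy":0,"dz":-3,"wx":0,"wy":0,"wz":0,"claw":55},{"dx":-2,"dy":0,"dz":-4,"wx":0,"wy":0,"wz":0,"claw":55},{"dx":-3,"dy":0,"dz":-4,"wx":0,"wy":0,"wz":0,"claw":55},{"dx":-3,"dy":0,"dz":0,"wx":0,"wy":0,"wz":0,"claw":55},{"dx":0,"dy":0,"dz":0,"wx":0,"wy":0,"wz":0,"claw":55}]'
python3 -c "
from r import *
st()
f=grab('top');cv2.imwrite('pics/t6.png',cv2.resize(f['frame'][130:270,150:360],None,fx=3.8,fy=3.8,interpolation=cv2.INTER_CUBIC))"
```

```text
force: [-2.7, -11.4, 1.5]
finger_force: 5.5
force: [-1.9, -2.4, 0.6]
finger_force: 1.3
force: [0.1, 1.0, -0.2]
finger_force: 0.0
force: [0.6, -0.4, 0.1]
finger_force: 0.0
clock: 13.72
position: [0.5082, -0.1492, 0.1248]
tool_rot: [-3.141, -0.159, 1.41]
force: [0.1, 0.8, -0.1]
grip_width: 0.047
finger_force: 0.0
TCP s,l,z -0.07570807349053288 0.0003635646536918322 0.12480852558277633 yaw rel -0.004007930092025047 F [ 0.1  0.8 -0.1]
```

View pics/t6.png

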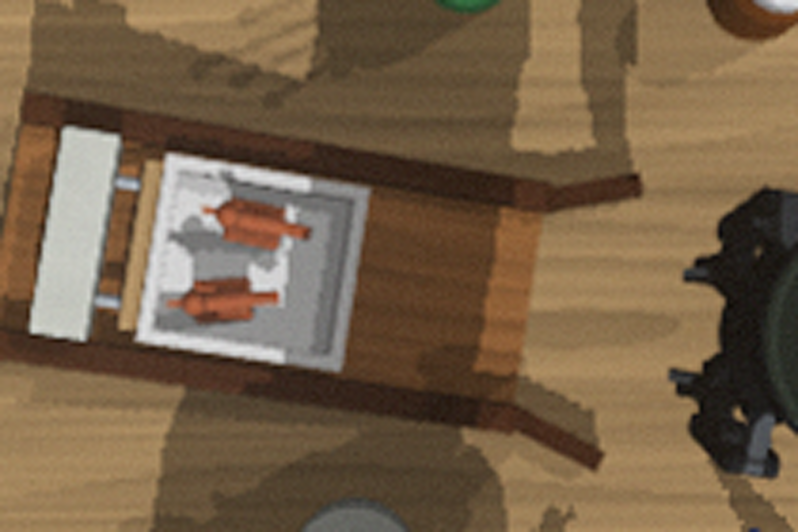

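```bash
python3 -c "
import cv2,numpy as np
a,b=[cv2.imread(f'pics/{n}.png',0).astype(np.float32) for n in ('t5','t6')]
for n,(x0,x1,y0,y1) in {'stripback':(122,152,200,290),'brick':(30,118,130,330)}.items():
    A=a[y0:y1,x0:x1]; t=cv2.matchTemplate(b[y0-5:y1+5,x0-12:x1+12],A,cv2.TM_CCOEFF_NORMED)
    _,m,_,l=cv2.minMaxLoc(t); print(n,m,l[0]-12,l[1]-5)
"
```

```text
stripback 0.8389624953269958 -4 5
brick 0.9987355470657349 0 0
```

```bash
python3 -c "
from h import *
print(job_done())"
```

```text
the job is handed in; nothing more can be done
None
```

I pushed the tray up between the rails until it pressed the buffer strip in by about 3 mm, then let go and handed the job in. In the last picture the tray rests squarely on the strip with both birds standing and the robot clear. No verdict was returned, and the force it still bears on the strip was judged only from the strip staying pushed in by about 1–2 mm.

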